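Lift a clean heat sink out of the parts case with tongs

TASK

Swing the stiff lid of the grey parts case up to about 80 degrees, just short of upright and never leaning back past upright towards the switch box behind, and leave it standing there. Then draw the blue-tipped tongs out of their wooden stand and with them take the silver heat sink out of the case, never touching this cleaned part with the gripper itself and leaving the other things on the desk alone, the power switch too. Finish while still holding: the heat sink stays pinched between the tong tips, held still about 15 cm above the desk over the white dish.

Things in the scene. Friction and masses are not known exactly. Their poses are not given: they have to be found in the camera images.
- case: Grey parts case fixed to the desk, outside 150 (x) x 214 (y) x 50 mm high without lid, walls and floor 5 mm. Origin: centre of its underside; +x points to the hinge side (away from the robot), -x to the front with the handle. Two strips inside, 17 mm high, 3 mm thick, at y = -34 and +34 mm, part three places about 67 mm apart, one heat sink in each, nearer the front.
- case_lid (a joint): Angle of the case lid in rad: 0 shut, grows as the lid's front swings up and back about the hinge along the case's rear top edge (axis along the case's y); 80 degrees = 1.40, upright = 1.57. Starts shut or a little ajar. Stiff friction hinge: stays where it is left; about 4 N at the handle moves it.
- lid_handle (a point): Middle of the lid's dark bail handle: a round bar 10 mm thick along the case's y, 80 mm clear between its side arms, 34 mm in front of the lid's front edge. It turns with the lid: 184 mm out from and 6 mm above the hinge axis, 56 mm above the desk when shut. A gripper pointing down can pinch it front and back; the bar turns between the pads as the lid swings.
- lid_hinge (a point): Middle of the lid's hinge axis, at the case's rear top edge, 50 mm above the desk. The lid is 150 mm deep from here to its front edge, 12 mm thick.
- stand: Wooden tongs stand fixed to the desk, foot 80 x 110 mm, 68 mm high. Origin: centre of its underside. Foot plate 8 mm thick, on which the tong tips stand; a guide plate from 60 to 68 mm height has a slot 19 mm (stand's x) x 52 mm (stand's y) through which the tongs are drawn straight up.
- tongs: Sprung steel U-bow tongs, 156 mm long, 14 mm wide, bow on top, two arms with blue nylon tips below; 95 g. They stand upright in the stand. Origin: between the lower ends of the tips; z up to the bow, y from one arm to the other (the line of squeezing), turned as the stand's. The frame is fixed to the +y arm. At rest the tip faces are 36 mm apart; squeezing the arms closes them.
- tongs_grip (a point): Where to squeeze: between the two blue sleeves (16 wide, 40 mm tall), 110 mm above the tips' ends, 46 mm below the top. 38 mm over the sleeves at rest, 34 mm with the part pinched. The spring pushes each pad with 8 N at first touch, 16 N at 34 mm: squeezed to 36.5 mm they hang in the gripper with tips open 30 mm; 60 N then pinches the part (excess over the spring gives a quarter at the tips).
- tongs_arm (a joint): Closing angle between the two arms in rad: 0 at rest (open), 0.12 when the tip faces are 20 mm apart, where both arms are parallel, up to 0.26 when empty.
- tip_a (a point): Middle of the inner face of the +y tip, 8 mm above the lower end of that tip.
- tip_b (a point): Middle of the inner face of the other tip, 8 mm above its lower end. Half-way between tip_a and tip_b is where the part gets pinched.
- sink_silver: Small bare silver aluminium heat sink with five upright fins, 28 (its x) x 20 (its y) x 16 mm high, about 18 g, loose on the case floor 5 mm above the desk, in any of the three places. Origin: centre of its underside. Pinch it across its two flat long sides (along its y). These lie roughly along the case's x.
- sink_black: Black heat sink of the same shape in another place of the case; leave it.
- sink_copper: Copper-coloured heat sink of the same shape in the third place of the case; leave it.
- dish: White ceramic dish, 124 mm across, 28 mm high, loose on the desk. Origin: centre of its underside.
- powerbox: Grey power box fixed to the desk behind the case, 85 x 130 x 60 mm high. Origin: centre of its underside. A toggle switch with a silver lever 32 mm long stands on the middle of its top.
- switch (a joint): Angle of the power box's toggle lever, 0 as it starts, 0.7 thrown over (rad). Leave it.
- block: Large finned aluminium heat sink block, 100 x 70 x 38 mm, loose on the desk. Origin: centre of its underside.
- rack: Wooden rack of three tiers fixed at the back of the desk, 186 x 106 mm, top at 0.13 m. Origin: centre of its underside.
- radio_red: Red handheld radio standing on the rack's lowest tier, 34 x 58 x 112 mm plus an 85 mm aerial. Origin: centre of its underside.
- radio_black: Black handheld radio of the same size on the middle tier.
- radio_grey: Grey handheld radio of the same size on the top tier.

How it is judged:
By the outcome, as a careful person would: the job done as asked, in the order asked, and still so for the second after the job is handed in, while the arm keeps its last pose, push and grip.
It also fails if it takes over 64 s, if anything falls off the work surface, if the arm or the gripper's body presses on something with over 40 N, if the wrist force passes 120 N, or if a joint passes its speed limit or range.

ROBOT

A 6-joint arm with a two-finger parallel gripper is mounted at the origin on the work surface. World frame = base frame: x ahead of the robot, y to its left, z up, the work surface at z = 0. Lengths are in mm, angles in rad, forces in N, time in s.
With the tool pointing down it reaches from about 375 to 925 mm from the base axis. Payload 5.7 kg.
Tool frame: the origin (TCP) lies at the very end of the fingers, on their centre line; the grasp point (between the pads) lies 19 mm behind it (env.grip_depth is the distance from the TCP to the grasp point, in mm); z points along the fingers, y is the line along which they close (so a half turn about z gives the same grasp; the last joint's range is limited). The gripper opens to 88 mm and grips with 3 to 60 N. Pads are 20 mm wide; open, the fingers measure 115 mm over their backs; the gripper's body (75 mm by 178 mm) begins 61 mm behind the grasp point.
Start: joints at [1.186, 0.359, 1.51, -0, 1.272, -0.115], TCP at [159.917, 578.264, 222.623] pointing down, gripper open.
Joint ranges: [-2.97, 2.97], [-1.01, 2.36], [0.21, 2.38], [-0.96, 4.11], [0.2, 2.71], [-2.98, 2.98]. Speed limits (rad/s): [2.39, 2.39, 3.14, 3.14, 3.14, 3.14].

INTERFACE

Orientations are given as a unit quaternion [w, x, y, z].
In Python, from rig import env gives the robot as it stands.
- The arm moves only by the tool shift_gripper, called after "Call:" by a JSON object that holds its "name" and its "arguments", one argument or row to a line. Schema: {"type":"object","properties":{"offsets":{"type":"array","items":{"type":"object","properties":{"d":{"type":"array","items":{"type":"number"},"minItems":3,"maxItems":3},"yaw":{"type":"number"}},"additionalProperties":false},"minItems":1,"maxItems":20},"finger_gap":{"type":"number"},"only":{"type":"string"},"quiet":{"type":"boolean"},"lines":{"type":"string"}},"required":["offsets"],"additionalProperties":false}. offsets is a list of rows, 1 to 20 of them, each an object with the fields d (a list: dx, dy, dz in mm), yaw (a turn about the tool's z in rad); a field left out counts as zero; each row shifts and turns the commanded pose from where the row before left it, along the tool's axes as they then stand; what a row does not reach is not made up. A row lasts 1/12 s, in which the tool goes at most 41.7 mm and 0.125 rad, less where a joint would pass 70% of its speed; a pose out of reach is approached as far as the arm can. finger_gap is the finger opening in mm, set as the call begins (left out keeps the last). The fingers move at their own pace and stop on an object; the grip force is fixed at half the most. Time passes only in rows, so rows that do not move let the fingers close. The tool returns the time, the measured TCP pose, the force, the opening and the grip force at its end. only (a regular expression) keeps the lines of the reply that match it, lines (a string "A,B") keeps lines A to B, and quiet returns only ok. Input that does not fit is refused with a message, and nothing moves.
- env.get_state(): the state, without advancing time (a new reading comes with each control period).
- env.capture(name): name is "scene" or "side" or "wrist"; returns a dict with "color" (420x560x3 uint8, red, green, blue), "fx", "fy", "cx", "cy" (pixels), "dist_coeffs" ([k1, k2, p1, p2, k3] as OpenCV has them; the pictures are not rectified), "origin" and "orientation" of the camera in the world. Camera axes: x right, y up, looking along -z (the intrinsics and any distortion apply to the point x, -y, -z); pixel columns grow to the right and rows downward; lengths in mm; the calibration is good to about 2 mm. A picture is of the moment at which its call begins. There is no depth.
- env.sign_off(): hands the job in; it is judged then, once.
The state is a dict: "time": time; "joints": joint angles; "joint_velocities": joint speeds; "joint_efforts": joint torques, N m; "position": TCP position; "tcp_rot": TCP orientation; "ft_force": force on the tool from outside, world axes, zero at the start; "ft_torque": the same for the moment, N m; "grip_width": finger opening in mm; "gripper_force": force on a finger pad.
Only numpy, scipy, OpenCV 4.12 (cv2) and the standard library are available. Lean on these libraries where they do the work, as an engineer would, in place of code of your own. Each camera call takes 0.05 s, during which the arm holds its last target. There are 200 camera calls.

## Working session

There is one attempt and no reset: what is moved stays moved. The work goes in short steps, Python scripts to look and compute and a tool call to move; the robot and the scene stay as the last step left them, time stands still between calls to the robot, and variables do not carry over. Pictures are saved under pics/ and viewed, at most 10 in all, crops included, and the job is handed in when it is done.

```bash
ls; mkdir -p pics; python3 - <<'E'
from rig import env
import cv2,numpy as np
s=env.get_state();print(s['time'],s['position'],s['tcp_rot'],s['grip_width'])
for n in("scene","side","wrist"):
    c=env.capture(n);cv2.imwrite(f"pics/{n}0.png",c["color"][...,::-1])
    print(n,{k:np.round(v,4).tolist() for k,v in c.items() if k!="color"})
E
```

```text
pics
rig.py
0.0 [159.65525695 577.6494549  221.79781907] [-2.29539702e-04  1.34460382e-01  9.90918535e-01 -8.99821709e-04] 87.99762296693834
scene {'fx': 391.3356, 'fy': 391.3356, 'cx': 290.3704, 'cy': 210.7563, 'dist_coeffs': [-0.0078, 0.0, 0.0, 0.0, 0.0], 'origin': [1097.9388, 307.5903, 1004.8536], 'orientation': [0.5433, 0.1509, 0.213, 0.798]}
side {'fx': 518.7684, 'fy': 518.7684, 'cx': 267.264, 'cy': 209.4869, 'dist_coeffs': [-0.1375, 0.0, 0.0, 0.0, 0.0], 'origin': [432.4773, 1197.1085, 1104.057], 'orientation': [-0.0825, -0.0302, 0.4067, 0.9093]}
wrist {'fx': 323.2139, 'fy': 323.2139, 'cx': 282.8968, 'cy': 210.6938, 'dist_coeffs': [-0.0537, 0.0, 0.0, 0.0, 0.0], 'origin': [87.4623, 598.828, 384.2474], 'orientation': [0.7881, -0.1096, -0.0833, 0.6]}
```
View pics/scene0.png

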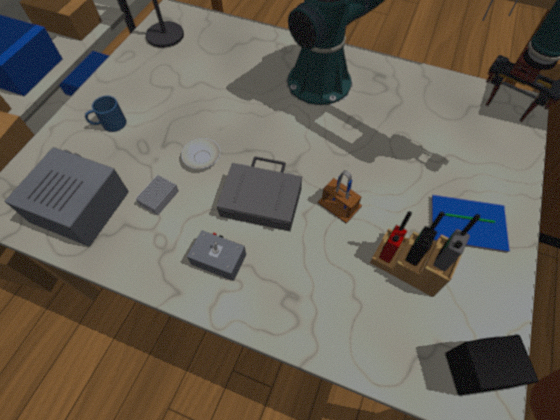

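View pics/side0.png

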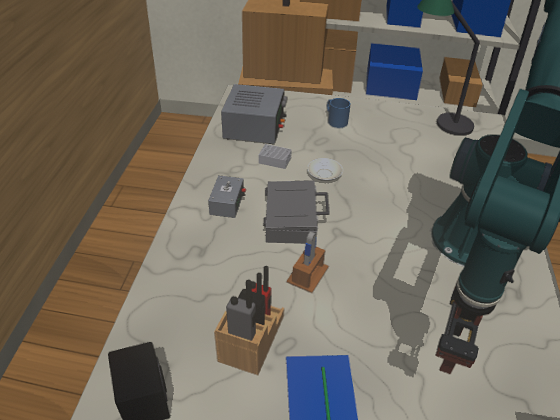

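The scene view shows the case lid at (260,193) with its handle at (268,162), the tongs and stand at (342,200), the dish at (199,155) and the power box at (217,253). In the side view the handle is at (322,204), the stand at (309,265) and the dish at (324,170). Next I'll zoom in to get exact pixels.

```bash
cat > h.py <<'E'
import numpy as np,cv2
from scipy.spatial.transform import Rotation as R
from rig import env
def Rq(q): return R.from_quat([q[1],q[2],q[3],q[0]])
def cam(n,save=None):
    c=env.capture(n)
    if save: cv2.imwrite(f"pics/{save}.png",c["color"][...,::-1])
    c["R"]=Rq(c["orientation"]); c["K"]=np.array([[c["fx"],0,c["cx"]],[0,c["fy"],c["cy"]],[0,0,1.]]); return c
def ray(c,u,v):
    p=cv2.undistortPoints(np.array([[[u,v]]],float),c["K"],np.array(c["dist_coeffs"]))[0,0]
    d=c["R"].apply([p[0],-p[1],-1]); return np.array(c["origin"]),d/np.linalg.norm(d)
def plane(c,u,v,z):
    o,d=ray(c,u,v); return o+d*(z-o[2])/d[2]
def proj(c,P):
    q=c["R"].inv().apply(np.atleast_2d(P)-c["origin"])*[1,-1,-1]
    return cv2.projectPoints(q,np.zeros(3),np.zeros(3),c["K"],np.array(c["dist_coeffs"]))[0][:,0]
def tri(a,b):
    A=0;B=0
    for o,d in(a,b):
        M=np.eye(3)-np.outer(d,d);A=A+M;B=B+M@o
    p=np.linalg.solve(A,B);return p,[np.linalg.norm(np.cross(p-o,d)) for o,d in(a,b)]
def crop(c,x,y,w,h,k): return cv2.resize(c["color"][y:y+h,x:x+w,::-1],None,fx=k,fy=k,interpolation=cv2.INTER_CUBIC)
E
python3 - <<'E'
from h import *
a=cam("scene");b=cam("side")
A=crop(a,175,135,200,150,4);
B=crop(b,250,155,100,140,4)
cv2.imwrite("pics/c1.png",A);cv2.imwrite("pics/c2.png",B)
E
```

View pics/c1.png

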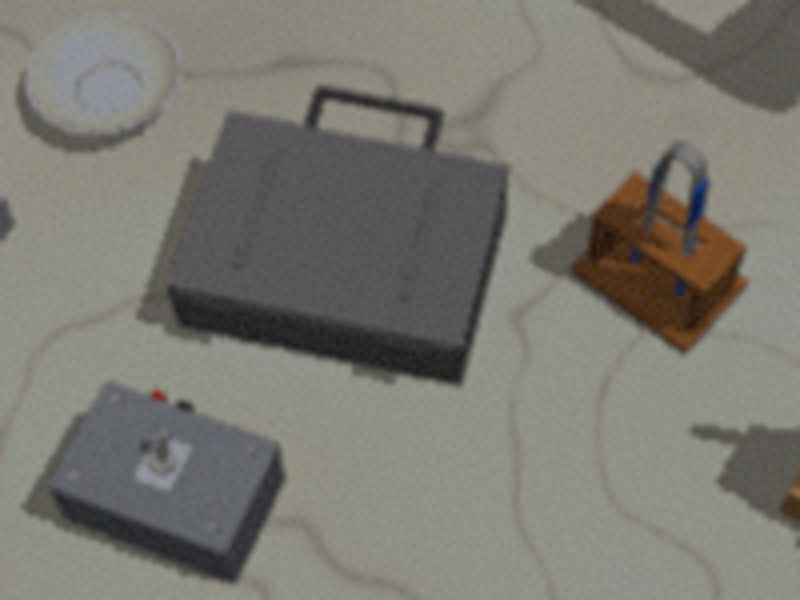

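View pics/c2.png

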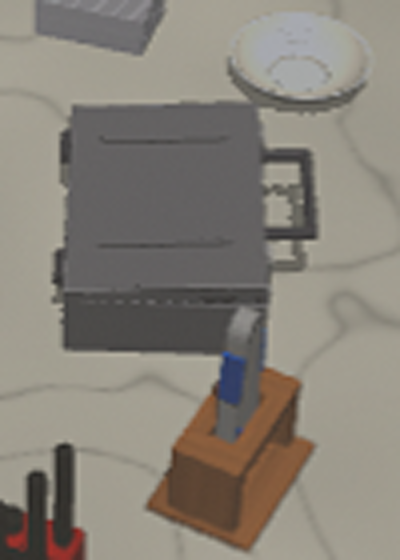

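The crops give the handle bar ends at c1 (320,95) and (437,114), the lid corners, the stand foot corners, the tong bow at (683,148) and the dish centre. Now I'll triangulate.

```bash
python3 - <<'E'
from h import *
np.set_printoptions(precision=1,suppress=True)
a=cam("scene");b=cam("side")
ra=lambda x,y:ray(a,(x+.5)/4-.5+175,(y+.5)/4-.5+135)
rb=lambda x,y:ray(b,(x+.5)/4-.5+250,(y+.5)/4-.5+155)
def pl(r,z): o,d=r; return (o+d*(z-o[2])/d[2])[:2]
T=lambda n,p,q:print(n,*tri(ra(*p),rb(*q)))
T("handle end L",(320,95),(312,153));T("handle end R",(437,114),(312,236));T("bow",(683,148),(246,312))
T("lid FR",(508,170),(270,290));T("lid FL",(228,115),(260,106));T("lid RR",(462,345),(64,290));T("lid RL",(170,287),(72,106))
T("foot r",(685,350),(148,505));T("foot",(747,283),(250,550))
print("foot plane8",[pl(ra(*p),8) for p in((573,270),(685,350),(747,283))],[pl(rb(*p),8) for p in((315,440),(250,550),(148,505))])
print("plate68",[pl(ra(*p),68) for p in((632,175),(745,248),(595,215))],[pl(rb(*p),68) for p in((298,380),(243,470),(170,450))])
print("dish",pl(ra(103,72),28),pl(rb(298,60),28))
print("box top", [pl(ra(*p),60) for p in((110,385),(282,445),(232,555),(52,490))])
# colour centroids
for n,c in(("scene",a),("side",b)):
    h=cv2.cvtColor(c["color"],cv2.COLOR_RGB2HSV);x0,y0,w,hh=(300,160,80,75) if n=="scene" else (285,220,50,70)
    m=cv2.inRange(h,(100,120,40),(125,255,255));z=np.zeros_like(m);z[y0:y0+hh,x0:x0+w]=m[y0:y0+hh,x0:x0+w]
    k,_,st,ce=cv2.connectedComponentsWithStats(z);print(n,[(st[i,4],ce[i]) for i in range(1,k) if st[i,4]>4])
E
```

```text
handle end L [452.4 -51.7  67.6] [np.float64(3.0614103422712597), np.float64(3.061410342271344)]
handle end R [441.3  39.9  68.3] [np.float64(1.2761292966210196), np.float64(1.2761292966211282)]
bow [475.7 229.1 165.5] [np.float64(1.7035354355733094), np.float64(1.703535435573359)]
lid FR [467.2 105.6  68.1] [np.float64(0.6189140341258624), np.float64(0.618914034125659)]
lid FL [ 497.2 -106.1   67.1] [np.float64(0.5370652237313862), np.float64(0.5370652237314004)]
lid RR [613.8 127.2  63.2] [np.float64(0.4361482997272782), np.float64(0.436148299727231)]
lid RL [645.6 -80.   64.7] [np.float64(0.9065096511039129), np.float64(0.9065096511038476)]
foot r [528.8 268.7   6.5] [np.float64(0.6147799951967661), np.float64(0.6147799951966995)]
foot [455.4 294.4   4.6] [np.float64(0.013713493530617543), np.float64(0.013713493530560221)]
foot plane8 [array([494.8, 170.1]), array([529. , 268.4]), array([457.5, 294.5])] [array([421. , 189.3]), array([455.3, 297.2]), array([529.1, 270.5])]
plate68 [array([438.5, 191.5]), array([468.7, 285.8]), array([481.5, 177.8])] [array([438.3, 190.8]), array([466.3, 279.8]), array([516.4, 271.1])]
dish [ 471.  -232.8] [ 474.  -224.8]
box top [array([728.4, -84. ]), array([726.2,  42.9]), array([808.3,  45.6]), array([810.9, -83. ])]
scene [(np.int32(24), array([348.8, 185.2]))]
side [(np.int32(50), array([307.3, 248.8]))]
```

```bash
cat > to.py <<'E'
# python3 to.py x y z yawdeg(tool y direction) : shift needed in tool axes + turn
import sys;from h import *
s=env.get_state();r=Rq(s["tcp_rot"]);g=np.array([float(v) for v in sys.argv[1:4]])
d=r.inv().apply(g-s["position"]);y=r.apply([0,1,0]);yd=np.degrees(np.arctan2(y[1],y[0]))
print("t",s["time"],"pos",np.round(s["position"],1),"tool y deg",round(yd,2),"tilt",np.round(r.apply([0,0,1]),3),"d",np.round(d,1),"ft",np.round(s["ft_force"],1))
if len(sys.argv)>4: print("turn",round(np.radians((yd-float(sys.argv[4])+90)%180-90),4))
E
```

Call:
{"name": "shift_gripper", "arguments": {
  "offsets": [
    {"yaw":0.12},
    {"yaw":0.12},
    {"yaw":0.12},
    {"yaw":0.12},
    {"yaw":0.12},
    {"yaw":0.12},
    {"yaw":0.12},
    {"yaw":0.12},
    {"yaw":0.12},
    {"yaw":0.077}
  ],
  "finger_gap": 24
}}

```text
time: 1.18
position: [159.9, 578.2, 222.6]
tcp_rot: [0.0, 0.657, 0.754, -0.0]
ft_force: [0.9, 0.9, -0.2]
grip_width: 25.9
gripper_force: 0.0
```

```bash
python3 to.py 447 -4 130 8.2
```

```text
t 1.1833 pos [159.9 578.2 222.6] tool y deg 7.9 tilt [-0. -0. -1.] d [-616.1  204.3   92.7] ft [ 0.9  0.9 -0.2]
turn -0.0053
```

Call:
{"name": "shift_gripper", "arguments": {
  "offsets": [
    {"d":[-31,10,0]},
    {"d":[-31,10,0]},
    {"d":[-31,10,0]},
    {"d":[-31,10,0]},
    {"d":[-31,10,0]},
    {"d":[-31,10,0]},
    {"d":[-31,10,0]},
    {"d":[-31,10,0]},
    {"d":[-31,10,0]},
    {"d":[-31,10,0]},
    {"d":[-31,10,0]},
    {"d":[-31,10,0]},
    {"d":[-31,10,0]},
    {"d":[-31,10,0]},
    {"d":[-31,10,3]},
    {"d":[-31,10,10]},
    {"d":[-31,10,10]},
    {"d":[-31,10,10]},
    {"d":[-31,10,10]},
    {"d":[-27,14,10]}
  ],
  "finger_gap": 24
}}

```text
time: 2.85
position: [450.2, -4.1, 169.3]
tcp_rot: [0.0, 0.655, 0.756, -0.0]
ft_force: [0.4, 0.3, -0.4]
grip_width: 24.1
gripper_force: 0.0
```

Call:
{"name": "shift_gripper", "arguments": {
  "offsets": [
    {},
    {}
  ]
}}

```text
time: 3.02
position: [450.6, -3.2, 169.2]
tcp_rot: [-0.0, 0.656, 0.755, -0.0]
ft_force: [-1.0, -0.1, -0.2]
grip_width: 24.1
gripper_force: 0.0
```

```bash
python3 to.py 447 -4 130 8.2
python3 - <<'E'
from h import *
c=cam("wrist");cv2.imwrite("pics/w1.png",c["color"][...,::-1])
print(proj(c,[[447.6,-3,65],[629.7,23.6,50]]))
E
```

```text
t 3.0167 pos [450.6  -3.2 169.2] tool y deg 8.08 tilt [-0.001  0.    -1.   ] d [-0.3 -3.7 39.2] ft [-1.  -0.1 -0.2]
turn -0.0021
[[279.54549822 210.5622116 ]
 [479.87954426 205.48099291]]
```

View pics/w1.png

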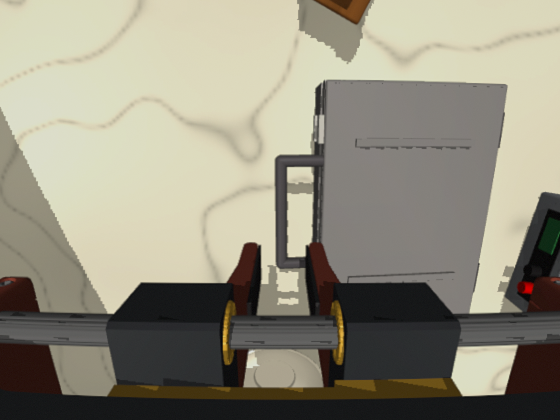

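The wrist view shows the bar centreline at column 282, rows 160 to 264. The lid's front edge is at about column 320, and the fingers are centred over the bar line.

```bash
python3 - <<'E'
from h import *
c=cam("wrist");print(c["origin"])
for z in(56,62,68):
    a,b=plane(c,282,160,z),plane(c,282,264,z);m=(a+b)/2
    print(z,np.linalg.norm(a-b),m,np.degrees(np.arctan2(*(a-b)[:2])))
E
python3 to.py 449 -3 130
```

```text
[439.24107068  72.71155986 331.83164835]
56 96.35899967044574 [449.73458625  -7.76446862  56.        ] -8.136381034104016
62 94.26296028747096 [449.50632712  -6.01392196  62.        ] -8.136381034104009
68 92.16692090449617 [449.27806798  -4.2633753   68.        ] -8.136381034104003
t 3.1167 pos [449.6  -1.6 169.7] tool y deg 8.23 tilt [-0.001  0.    -1.   ] d [-1.3 -0.7 39.7] ft [ 0.7 -0.3  0.1]
```

Call:
{"name": "shift_gripper", "arguments": {
  "offsets": [
    {"d":[0,0,20]},
    {"d":[0,0,25]},
    {"d":[0,0,25]},
    {"d":[0,-1,25]},
    {"d":[0,0,15]},
    {"d":[0,0,10]},
    {},
    {}
  ],
  "finger_gap": 24
}}

```text
time: 3.78
position: [448.5, -1.2, 49.9]
tcp_rot: [-0.0, 0.654, 0.757, -0.0]
ft_force: [0.1, 0.7, -0.1]
grip_width: 24.4
gripper_force: 0.0
```

Call:
{"name": "shift_gripper", "arguments": {
  "offsets": [
    {},
    {},
    {},
    {},
    {},
    {}
  ],
  "finger_gap": 5
}}

```text
time: 4.28
position: [448.5, -2.2, 49.8]
tcp_rot: [-0.0, 0.654, 0.756, -0.0]
ft_force: [-2.3, -0.5, 2.3]
grip_width: 8.6
gripper_force: 30.0
```

```bash
python3 to.py 449 -3 50; python3 - <<'E'
from h import *
c=cam("side");cv2.imwrite("pics/s1.png",crop(c,200,130,200,150,4))
E
```

```text
t 4.2833 pos [448.5  -2.2  49.8] tool y deg 8.25 tilt [-0.001  0.    -1.   ] d [-0.9  0.4 -0.2] ft [-2.3 -0.5  2.3]
```

View pics/s1.png

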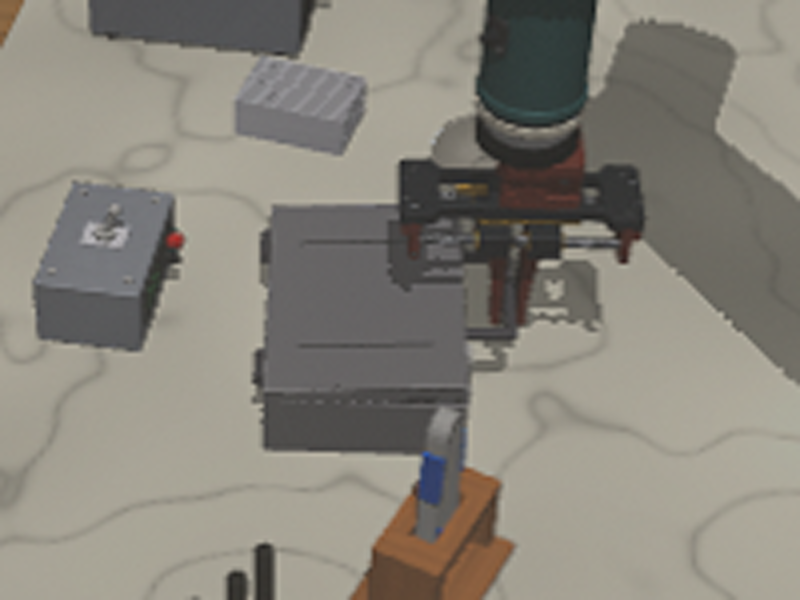

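The pads closed on the bar at 30 N, in front of the lid edge. Next I'll work out the arc increments.

```bash
python3 - <<'E'
import numpy as np
p=np.linspace(.07,1.43,21);print(*[f"{a:.1f} {b:.1f};" for a,b in zip(np.diff(-184.1*np.cos(p)),-np.diff(184.1*np.sin(p)))])
E
```

```text
1.3 -12.4; 2.1 -12.3; 3.0 -12.2; 3.8 -11.9; 4.6 -11.6; 5.4 -11.3; 6.1 -10.9; 6.9 -10.5; 7.6 -10.0; 8.2 -9.4; 8.8 -8.9; 9.4 -8.2; 10.0 -7.6; 10.5 -6.9; 10.9 -6.2; 11.3 -5.4; 11.6 -4.6; 11.9 -3.8; 12.1 -3.0; 12.3 -2.2;
```

Call:
{"name": "shift_gripper", "arguments": {
  "offsets": [
    {"d":[0,1.3,-12.4]},
    {"d":[0,2.1,-12.3]},
    {"d":[0,3,-12.2]},
    {"d":[0,3.8,-11.9]},
    {"d":[0,4.6,-11.6]},
    {"d":[0,5.4,-11.3]},
    {"d":[0,6.1,-10.9]},
    {}
  ]
}}

```text
time: 5.0
position: [476.7, 1.8, 133.7]
tcp_rot: [0.001, 0.655, 0.756, 0.001]
ft_force: [-2.4, 1.3, 2.6]
grip_width: 9.0
gripper_force: 30.0
```

```bash
python3 to.py 603 20 220
```

```text
t 5.0 pos [476.7   1.8 133.7] tool y deg 8.24 tilt [ 0.002  0.    -1.   ] d [-1.000e-01  1.278e+02 -8.600e+01] ft [-2.4  1.3  2.6]
```

Low forces. I'll continue and stop one row short to measure.

Call:
{"name": "shift_gripper", "arguments": {
  "offsets": [
    {"d":[0,6.9,-10.5]},
    {"d":[0,7.6,-10]},
    {"d":[0,8.2,-9.4]},
    {"d":[0,8.8,-8.9]},
    {"d":[0,9.4,-8.2]},
    {"d":[0,10,-7.6]},
    {"d":[0,10.5,-6.9]},
    {"d":[0,10.9,-6.2]},
    {"d":[0,11.3,-5.4]},
    {"d":[0,11.6,-4.6]},
    {"d":[0,11.9,-3.8]},
    {"d":[0,12.1,-3]},
    {},
    {}
  ]
}}

```text
time: 6.17
position: [595.2, 18.6, 217.2]
tcp_rot: [0.002, 0.654, 0.756, 0.001]
ft_force: [2.0, 1.1, 4.3]
grip_width: 9.0
gripper_force: 30.0
```

```bash
python3 to.py 603 20 220;  python3 - <<'E'
from h import *
c=cam("side");cv2.imwrite("pics/s2.png",crop(c,200,90,200,150,4))
E
```

```text
t 6.1667 pos [595.2  18.6 217.2] tool y deg 8.25 tilt [ 0.004 -0.    -1.   ] d [ 0.3  7.9 -2.8] ft [2.  1.1 4.3]
```

View pics/s2.png

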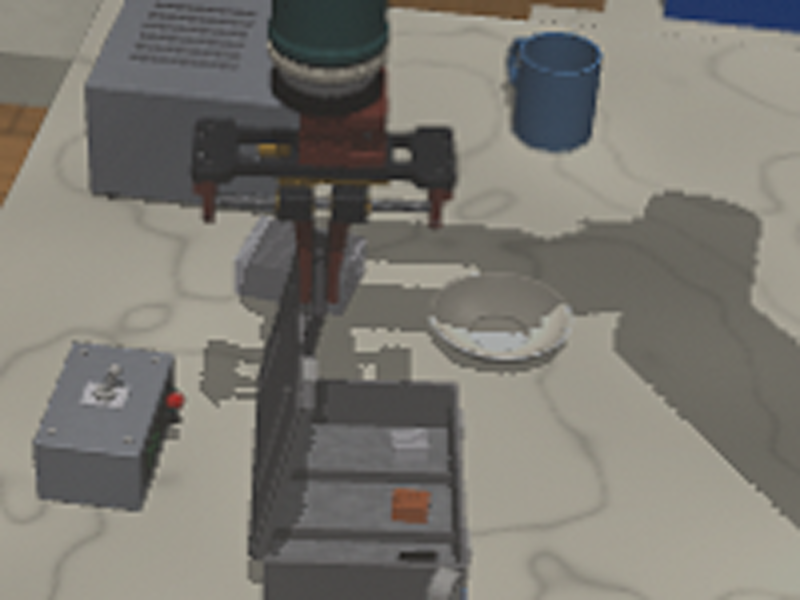

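The lid is at about 77° and the silver sink is in the far (−y) place, at crop (409,440). I'll finish the swing, then open and retract upward.

Call:
{"name": "shift_gripper", "arguments": {
  "offsets": [
    {"d":[0,5,-1]},
    {"d":[0,4,-1]},
    {},
    {}
  ]
}}

```text
time: 6.55
position: [601.7, 19.6, 218.4]
tcp_rot: [-0.0, 0.654, 0.756, -0.001]
ft_force: [-3.3, -2.2, 1.9]
grip_width: 9.1
gripper_force: 30.0
```

Call:
{"name": "shift_gripper", "arguments": {
  "offsets": [
    {},
    {},
    {}
  ],
  "finger_gap": 22
}}

```text
time: 6.8
position: [602.7, 20.3, 218.6]
tcp_rot: [0.0, 0.654, 0.756, 0.001]
ft_force: [0.6, -0.4, 0.7]
grip_width: 21.6
gripper_force: 0.0
```

Call:
{"name": "shift_gripper", "arguments": {
  "offsets": [
    {"d":[0,0,-5]},
    {"d":[0,0,-15]},
    {"d":[0,0,-25]},
    {"d":[0,0,-25]},
    {"d":[0,-10,-20]},
    {"d":[0,-30,-5]},
    {"d":[0,-30,0]},
    {"d":[0,-30,0]},
    {}
  ]
}}

```text
time: 7.55
position: [498.0, 5.7, 314.1]
tcp_rot: [-0.001, 0.654, 0.756, -0.001]
ft_force: [-0.1, 0.9, -1.3]
grip_width: 22.1
gripper_force: 0.0
```

```bash
python3 - <<'E'
from h import *
b=cam("side");a=cam("scene")
cv2.imwrite("pics/l1.png",np.hstack([crop(b,240,90,130,150,3),crop(a,190,120,136,150,3)]))
E
```

```text
(no output)
```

View pics/l1.png

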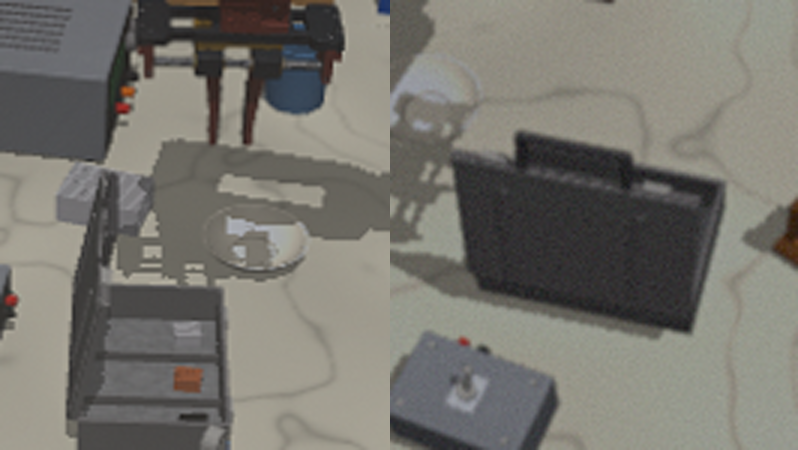

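The lid stands by itself just short of upright. The silver sink is at side crop (187,328), and in the scene view the bar ends are at (518,137) and (632,157). I'll look with the wrist camera.

```bash
python3 - <<'E'
from h import *
a=cam("scene");b=cam("side");w=cam("wrist")
for p in((518,137),(632,157)): print("bar",plane(a,(p[0]-390)/3+190,p[1]/3+120,232))
print("sink side",plane(b,240+187/3,90+328/3,14))
q=proj(w,plane(b,240+187/3,90+328/3,14));print(q,w["origin"])
x,y=np.clip(q[0].astype(int)-[60,50],0,[440,320]);print(x,y)
cv2.imwrite("pics/w2.png",crop(w,x,y,120,100,6))
cv2.imwrite("pics/w2full.png",w["color"][...,::-1])
E
```

```text
bar [608.60726155 -27.58366034 232.        ]
bar [592.65115254  66.54632471 232.        ]
sink side [529.19434967 -72.38296993  14.        ]
[[291.30371031 227.1145417 ]] [493.16320007  80.64379946 476.60422343]
231 177
```

View pics/w2full.png

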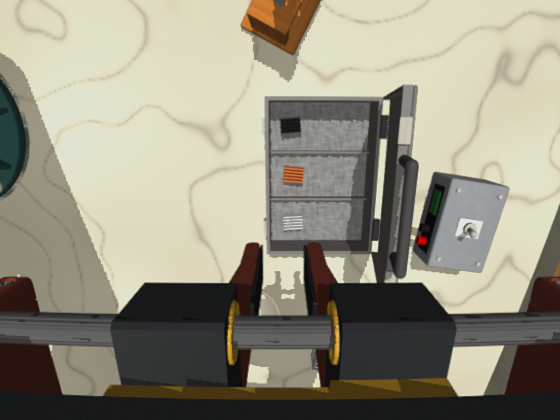

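The wrist view shows the silver sink at (292,223), copper at (293,175) and black at (290,126), with the case axis-aligned in the image. I'll get the sink pose from masks, without viewing.

```bash
python3 - <<'E'
from h import *
np.set_printoptions(precision=1,suppress=True)
w=cam("wrist");b=cam("side")
for n,c,(x,y,X,Y) in(("wrist",w,(274,206,325,240)),("side",b,(290,190,316,210))):
    g=cv2.cvtColor(c["color"],cv2.COLOR_RGB2GRAY)[y:Y,x:X]
    print(n,np.percentile(g,[10,50,80,90,97]))
    m=(g>np.median(g)+25).astype(np.uint8)*255
    m=cv2.morphologyEx(m,cv2.MORPH_CLOSE,np.ones((5,5)))
    k,_,st,ce=cv2.connectedComponentsWithStats(m);i=1+np.argmax(st[1:,4]);print(st[1:],ce[i])
    pts=np.argwhere(_==i)[:,::-1].astype(np.float32)+[x,y]
    r=cv2.minAreaRect(pts.astype(np.float32));bp=cv2.boxPoints(r)
    P=np.array([plane(c,*p,21)[:2] for p in bp]);print(r,P.mean(0),P)
    for p in range(4):
        d=P[(p+1)%4]-P[p];print(np.linalg.norm(d),np.degrees(np.arctan2(d[1],d[0]))%180)
    if n=="wrist":
        for r_ in g[4:32]: print(' '.join(f"{v:3d}" for v in r_[2:36]))
E
```

```text
wrist [132.  143.  149.4 157.  199. ]
[[  9  10  20  14 253]] [18.7 16.5]
((292.5, 222.5), (13.0, 19.0), 90.0) [529.3 -62.7] [[513.9 -54.7]
 [541.6 -50.7]
 [544.8 -70.6]
 [516.8 -74.7]]
27.95722156914009 8.24612811251578
20.20960817280747 99.21002429237535
28.284998439527836 8.234419578283848
20.2009719638895 98.28072287597955
148 147 148 147 140 139 145 149 151 151 150 151 149 148 146 142 144 147 148 150 150 147 146 145 144 138 130 133 139 143 146 149 152 147
138 140 142 140 134 134 140 145 150 148 144 146 145 142 139 135 136 142 146 150 153 146 143 141 143 138 130 134 140 140 141 144 148 144
142 144 145 140 137 134 138 143 147 141 135 137 136 136 135 132 135 141 145 151 154 148 142 142 143 137 130 131 134 135 136 138 145 143
147 150 150 145 141 137 139 142 145 135 129 134 135 135 136 134 137 138 138 139 142 139 135 134 133 133 131 133 136 137 136 139 142 140
141 144 143 139 138 137 136 134 134 130 127 129 130 129 130 130 129 130 129 129 130 129 127 128 128 131 131 135 139 140 141 141 141 141
138 140 140 137 137 137 136 132 128 126 127 128 128 128 129 131 132 131 131 132 134 134 134
[... 2680 characters left out ...]
 142 148 147 142 144 150 151 144 140 138 141 147 151 152 149 145 143 144 141 139 139
142 143 143 146 150 149 145 145 147 146 146 144 144 145 149 149 144 144 145 145 141 138 136 141 147 152 151 152 146 142 143 139 136 134
141 139 141 143 149 150 145 143 144 146 147 145 145 147 149 151 147 143 142 140 137 134 131 135 141 145 148 149 144 141 143 143 141 139
side [ 71.   99.  109.  121.1 141. ]
[[25  0  1 15 15]
 [ 8  7  9  5 37]] [12.1  9.2]
((302.0, 199.0), (4.0, 8.0), 90.0) [529.8 -65.7] [[543.7 -73. ]
 [518.4 -77.9]
 [516.  -58.3]
 [541.2 -53.5]]
25.837874376716442 10.917403344769468
19.716390407925722 96.8539323545459
25.609149792259537 10.891912731038978
19.690130234008645 97.5154915158224
```

```bash
python3 to.py 475.4 230 240 70.9
```

```text
t 7.9 pos [504.3   5.7 313.7] tool y deg 8.26 tilt [ 0. -0. -1.] d [226.2   3.6  73.7] ft [0.4 0.8 0.3]
turn -1.0932
```

Call:
{"name": "shift_gripper", "arguments": {
  "offsets": [
    {"d":[30,-1,0],"yaw":-0.1},
    {"d":[30,0,0],"yaw":-0.11},
    {"d":[30,0,0],"yaw":-0.11},
    {"d":[30,0,0],"yaw":-0.11},
    {"d":[30,0,0],"yaw":-0.11},
    {"d":[20,0,0],"yaw":-0.11},
    {"yaw":-0.11},
    {"yaw":-0.11},
    {"yaw":-0.11},
    {"yaw":-0.113},
    {}
  ],
  "finger_gap": 70
}}

```text
time: 8.82
position: [438.5, 160.3, 313.6]
tcp_rot: [-0.0, 0.164, 0.986, -0.0]
ft_force: [-0.0, -0.4, 1.0]
grip_width: 70.0
gripper_force: 0.0
```

```bash
python3 to.py 475.4 230 240 70.9
```

```text
t 8.8167 pos [438.5 160.3 313.6] tool y deg 71.13 tilt [-0. -0. -1.] d [-12.4  77.9  73.6] ft [-0.  -0.4  1. ]
turn 0.0041
```

Call:
{"name": "shift_gripper", "arguments": {
  "offsets": [
    {"d":[-3,20,18]},
    {"d":[-3,20,18]},
    {"d":[-3,20,18]},
    {"d":[-3,18,18],"yaw":0.004},
    {},
    {},
    {}
  ]
}}

```text
time: 9.4
position: [474.8, 229.4, 242.0]
tcp_rot: [-0.0, 0.169, 0.986, -0.0]
ft_force: [-0.6, 0.0, 0.7]
grip_width: 69.9
gripper_force: 0.0
```

```bash
python3 to.py 475.4 230 240 70.9; python3 - <<'E'
from h import *
np.set_printoptions(precision=1,suppress=True)
w=cam("wrist");cv2.imwrite("pics/w3.png",w["color"][...,::-1])
h=cv2.cvtColor(w["color"],cv2.COLOR_RGB2HSV)
print("pred sleeves/bow",proj(w,[[475.4,230,118],[475.4+6.2,230+18,138],[475.4-6.2,230-18,138],[475.4,230,164],[475.4,230,68]]))
def comps(nm,m,k0=15,z=None):
    k,l,st,ce=cv2.connectedComponentsWithStats(m)
    for i in range(1,k):
        if st[i,4]>k0:
            print(nm,st[i],ce[i],end=' ')
            if z: print(plane(w,*ce[i],z)[:2],end='')
            print()
comps("blue",cv2.inRange(h,(100,130,40),(125,255,255)),15,138)
m=cv2.inRange(h,(3,110,60),(22,255,255));m[330:]=0
comps("wood",m,200,68)
E
```

```text
t 9.4 pos [474.8 229.4 242. ] tool y deg 70.57 tilt [-0.    -0.001 -1.   ] d [-0.3  0.8  2. ] ft [-0.6  0.   0.7]
turn -0.0057
pred sleeves/bow [[282.5 204.9]
 [304.7 210.7]
 [260.3 211. ]
 [282.5 220. ]
 [282.5 192.9]]
blue [ 461    0   99  122 8070] [518.1  50.2] [413.4 447.4]
blue [264 192   4  27  84] [265.3 204.1] [464.9 218.2]
blue [301 192   4  27  89] [302.8 204.4] [475.8 248.2]
wood [ 236  150   96   66 5451] [283.7 180.1] [462.8 235.7]
wood [ 411  154  149  108 6244] [479.8 190.4] [543.6 433.1]
wood [505 248  27  20 269] [514.4 259.7] [640.2 459.2]
wood [124 256  27  26 436] [137.1 268.3] [503.3  42.2]
wood [122 300  28  30 427] [134.8 313.4] [556.4  11.8]
wood [416 300  28  30 420] [430.5 313.3] [675.5 349.7]
```

```bash
python3 to.py 475.6 231.2 99 70.9
```

```text
t 9.45 pos [475.  229.2 242.5] tool y deg 70.57 tilt [ 0.001 -0.    -1.   ] d [1.000e-01 2.100e+00 1.435e+02] ft [0.5 0.1 0.3]
turn -0.0058
```

Call:
{"name": "shift_gripper", "arguments": {
  "offsets": [
    {"d":[0,2,20],"yaw":-0.005},
    {"d":[0,0,25]},
    {"d":[0,0,25]},
    {"d":[0,0,25]},
    {"d":[0,0,25]},
    {"d":[0,0,15]},
    {"d":[0,0,7]},
    {},
    {}
  ]
}}

```text
time: 10.2
position: [476.1, 231.4, 100.8]
tcp_rot: [0.001, 0.166, 0.986, 0.0]
ft_force: [0.1, -0.3, -1.1]
grip_width: 70.0
gripper_force: 0.0
```

```bash
python3 to.py 475.6 231.2 99 70.9
```

```text
t 10.2 pos [476.1 231.4 100.8] tool y deg 70.89 tilt [ 0.001  0.    -1.   ] d [ 0.4 -0.4  1.8] ft [ 0.1 -0.3 -1.1]
turn -0.0003
```

Call:
{"name": "shift_gripper", "arguments": {
  "offsets": [
    {"d":[0,0,1]},
    {},
    {},
    {},
    {},
    {}
  ],
  "finger_gap": 42
}}

```text
time: 10.7
position: [475.5, 231.6, 99.0]
tcp_rot: [0.0, 0.166, 0.986, -0.0]
ft_force: [-0.2, -0.1, -0.0]
grip_width: 42.1
gripper_force: 0.2
```

Call:
{"name": "shift_gripper", "arguments": {
  "offsets": [
    {},
    {},
    {},
    {}
  ],
  "finger_gap": 36.5
}}

```text
time: 11.03
position: [475.5, 231.7, 98.8]
tcp_rot: [0.0, 0.166, 0.986, 0.0]
ft_force: [-0.3, 0.7, -0.1]
grip_width: 36.8
gripper_force: 8.7
```

Call:
{"name": "shift_gripper", "arguments": {
  "offsets": [
    {},
    {},
    {},
    {}
  ],
  "finger_gap": 36.5
}}

```text
time: 11.37
position: [475.5, 231.6, 98.8]
tcp_rot: [0.0, 0.166, 0.986, -0.0]
ft_force: [0.2, -0.0, 0.1]
grip_width: 36.5
gripper_force: 8.8
```

Call:
{"name": "shift_gripper", "arguments": {
  "offsets": [
    {"d":[0,0,-4]},
    {"d":[0,0,-8]},
    {"d":[0,0,-12]},
    {"d":[0,0,-12]},
    {"d":[0,0,-12]},
    {"d":[0,0,-12]},
    {"d":[0,0,-12]},
    {"d":[0,0,-12]},
    {"d":[0,0,-14]},
    {"d":[0,0,-14]},
    {"d":[0,0,-14]},
    {"d":[0,0,-10]},
    {"d":[0,0,-6]},
    {},
    {}
  ]
}}

```text
time: 12.62
position: [475.3, 231.5, 240.8]
tcp_rot: [0.0, 0.166, 0.986, -0.0]
ft_force: [-0.1, -0.0, -1.7]
grip_width: 36.7
gripper_force: 7.8
```

```bash
python3 to.py 529.5 -64 180 101; python3 - <<'E'
from h import *
np.set_printoptions(precision=1,suppress=True)
w=cam("wrist");cv2.imwrite("pics/w4.png",w["color"][...,::-1])
h=cv2.cvtColor(w["color"],cv2.COLOR_RGB2HSV)
k,l,st,ce=cv2.connectedComponentsWithStats(cv2.inRange(h,(100,120,40),(128,255,255)))
for i in range(1,k):
    if st[i,4]>8: print(st[i],ce[i])
s=env.get_state();r=Rq(s["tcp_rot"]);p=np.array(s["position"])
print(proj(w,[p+r.apply(v) for v in([0,17,-19],[0,-17,-19],[0,15,91],[0,-15,91],[7,15,91],[7,-15,91])]))
E
```

```text
t 12.6167 pos [475.3 231.5 240.8] tool y deg 70.93 tilt [ 0. -0. -1.] d [-147.7 -261.6   60.8] ft [-0.1 -0.  -1.7]
turn -0.5248
[ 460    0  100  124 8284] [517.7  51. ]
[257 209   7  25  77] [261. 218.]
[302 209   4   5   9] [304.  210.3]
[300 212   2  19  34] [300.4 220.6]
[243 251  13  65 454] [248.6 278.9]
[310 251  16  65 432] [318.6 278.2]
[[314.9 277.5]
 [245.9 277.6]
 [299.4 214.2]
 [262.8 214.2]
 [299.5 205.9]
 [262.6 205.9]]
```

Call:
{"name": "shift_gripper", "arguments": {
  "offsets": [
    {"yaw":-0.05},
    {"yaw":-0.1},
    {"yaw":-0.1},
    {"yaw":-0.1},
    {"yaw":-0.1},
    {"yaw":-0.05},
    {"yaw":-0.025},
    {}
  ]
}}

```text
time: 13.33
position: [474.9, 231.4, 239.9]
tcp_rot: [-0.001, -0.096, 0.995, -0.0]
ft_force: [-0.0, -0.4, -0.1]
grip_width: 36.8
gripper_force: 7.8
```

```bash
python3 to.py 529.5 -64 200 101
```

```text
t 13.3333 pos [474.9 231.4 239.9] tool y deg 101.02 tilt [-0.002 -0.001 -1.   ] d [   2.8 -300.4   40. ] ft [-0.  -0.4 -0.1]
turn 0.0004
```

Call:
{"name": "shift_gripper", "arguments": {
  "offsets": [
    {"d":[0,-8,0]},
    {"d":[0,-15,0]},
    {"d":[0,-20,0]},
    {"d":[0,-22,0]},
    {"d":[0,-22,0]},
    {"d":[0,-22,0]},
    {"d":[0,-22,0]},
    {"d":[0,-22,0]},
    {"d":[0,-22,0]},
    {"d":[0,-22,0]},
    {"d":[1,-22,0]},
    {"d":[1,-22,0]},
    {"d":[1,-20,5]},
    {"d":[0,-18,5]},
    {"d":[0,-12,10]},
    {"d":[0,-9,10]},
    {"d":[0,0,10]},
    {},
    {},
    {}
  ]
}}

```text
time: 15.0
position: [529.6, -62.6, 200.7]
tcp_rot: [-0.0, -0.096, 0.995, 0.0]
ft_force: [0.3, -0.8, -0.6]
grip_width: 36.7
gripper_force: 7.8
```

```bash
python3 to.py 529.5 -64 200 101; cat > m.py <<'E'
from h import *
np.set_printoptions(precision=1,suppress=True)
w=cam("wrist","m%d"%(env.get_state()["time"]*100))
h=cv2.cvtColor(w["color"],cv2.COLOR_RGB2HSV)
m=cv2.inRange(h,(100,120,40),(128,255,255))
k,l,st,ce=cv2.connectedComponentsWithStats(m)
for i in range(1,k):
    if st[i,4]>8: print("blue",st[i],ce[i])
s=env.get_state();r=Rq(s["tcp_rot"]);p=np.array(s["position"])
q=proj(w,[p+r.apply(v) for v in([0,15,91],[0,-15,91])]+[[529.5,-64,21]]);print("pred tips, sink",q)
x,y=[int(v) for v in q[2]];x-=45;y-=35
g=cv2.cvtColor(w["color"],cv2.COLOR_RGB2GRAY)[y:y+70,x:x+90];b=(g>180).astype(np.uint8)*255
b=cv2.morphologyEx(b,cv2.MORPH_CLOSE,np.ones((5,5)))
k,l,st,ce=cv2.connectedComponentsWithStats(b)
for i in range(1,k):
    if st[i,4]>60:
        pts=(np.argwhere(l==i)[:,::-1]+[x,y]).astype(np.float32);rc=cv2.minAreaRect(pts)
        P=np.array([plane(w,*c,21)[:2] for c in cv2.boxPoints(rc)]);e=P[1]-P[0],P[2]-P[1];print("bright",st[i]+[x,y,0,0,0],rc,P.mean(0),[(np.linalg.norm(d),np.degrees(np.arctan2(d[1],d[0]))%180) for d in e])
E
python3 m.py
```

```text
t 15.0 pos [529.6 -62.6 200.7] tool y deg 101.06 tilt [-0.001  0.    -1.   ] d [ 0.3 -1.3  0.7] ft [ 0.3 -0.8 -0.6]
turn 0.001
blue [257 209   7  24  81] [260.8 217.3]
blue [300 208   8  25  87] [302.5 216.6]
blue [243 250  13  66 471] [248.4 279.4]
blue [311 250  15  66 445] [318.7 278.2]
pred tips, sink [[299.4 214.5]
 [262.6 214.6]
 [280.2 190.5]]
bright [272 178  20  26 495] ((281.5, 190.5), (25.0, 19.0), 90.0) [529.3 -62.6] [(np.float64(20.32882060730006), np.float64(101.0538458925306)), (np.float64(27.625750125776232), np.float64(11.46014737892965))]
```

Call:
{"name": "shift_gripper", "arguments": {
  "offsets": [
    {"d":[1,0,8]},
    {"d":[0,0,14]},
    {"d":[0,0,16]},
    {"d":[0,0,16]},
    {"d":[0,0,14]},
    {"d":[0,0,10]},
    {"d":[0,0,6]},
    {},
    {}
  ]
}}

```text
time: 15.8
position: [529.0, -63.6, 116.9]
tcp_rot: [0.0, -0.096, 0.995, -0.0]
ft_force: [1.0, 0.5, -1.0]
grip_width: 36.8
gripper_force: 7.8
```

```bash
python3 to.py 529.3 -62.6 98.5 101; python3 m.py
```

```text
t 15.8 pos [529.  -63.6 116.9] tool y deg 101.02 tilt [ 0. -0. -1.] d [-0.5  0.9 18.4] ft [ 1.   0.5 -1. ]
turn 0.0004
blue [257 208   7  25  89] [260.7 216.6]
blue [300 209   8  24  80] [302.2 216.8]
blue [243 251  13  65 465] [248.4 279.6]
blue [311 250  15  66 446] [318.7 277.9]
pred tips, sink [[299.3 214.6]
 [262.6 214.6]
 [280.7 212.9]]
bright [270 196  25  11 220] ((281.94140625, 201.32794189453125), (9.837711334228516, 24.219743728637695), 87.1375961303711) [519.6 -64.8] [(np.float64(19.871732413072166), np.float64(103.96276125995638)), (np.float64(8.353957146159978), np.float64(14.35467585475266))]
bright [270 220  25  10 207] ((282.0, 224.5), (9.0, 24.0), 90.0) [539.3 -61. ] [(np.float64(20.100377842372193), np.float64(101.01824547257088)), (np.float64(7.9678642773866635), np.float64(11.591714329400839))]
```

Tips straddle the sink evenly: sink columns 270–295 between tip faces at 264 and 300. Down the last bit, then pinch.

Call:
{"name": "shift_gripper", "arguments": {
  "offsets": [
    {"d":[0,0,6]},
    {"d":[0,0,6]},
    {"d":[0,0,4]},
    {"d":[0,0,2]},
    {},
    {}
  ]
}}

```text
time: 16.35
position: [528.6, -63.7, 98.6]
tcp_rot: [-0.0, -0.096, 0.995, 0.0]
ft_force: [-0.5, 0.3, -1.9]
grip_width: 36.6
gripper_force: 7.8
```

```bash
python3 to.py 529.3 -62.6 98.5 101; python3 m.py
```

```text
t 16.35 pos [528.6 -63.7  98.6] tool y deg 101.01 tilt [-0.  0. -1.] d [-0.9  0.9  0.1] ft [-0.5  0.3 -1.9]
turn 0.0002
blue [256 208   8  26  71] [260.4 218.1]
blue [299 208   9  25  71] [301.8 217.6]
blue [243 250  13  66 469] [248.5 279.2]
blue [311 250  15  66 445] [318.7 277.9]
pred tips, sink [[299.5 214.2]
 [262.8 214.2]
 [280.6 219.9]]
bright [274 199  21  15 197] ((284.229736328125, 205.62161254882812), (20.714271545410156, 13.31631851196289), 9.462322235107422) [517.7 -63.4] [(np.float64(10.56100480158977), np.float64(1.4523908415541484)), (np.float64(15.845787834648824), np.float64(91.27971699854332))]
bright [274 226  22  12 178] ((284.76153564453125, 232.0923614501953), (10.542951583862305, 21.085905075073242), 82.87498474121094) [538.8 -58.8] [(np.float64(16.52169686973286), np.float64(108.50942894108701)), (np.float64(8.777116561325823), np.float64(18.366791861189146))]
```

Call:
{"name": "shift_gripper", "arguments": {
  "offsets": [
    {},
    {},
    {},
    {},
    {},
    {}
  ],
  "finger_gap": 28
}}

```text
time: 16.9
position: [528.9, -63.7, 98.9]
tcp_rot: [0.0, -0.096, 0.995, -0.0]
ft_force: [0.4, 0.1, -0.0]
grip_width: 34.2
gripper_force: 30.0
```

Call:
{"name": "shift_gripper", "arguments": {
  "offsets": [
    {},
    {},
    {},
    {}
  ]
}}

```text
time: 17.23
position: [528.9, -63.7, 98.9]
tcp_rot: [0.0, -0.096, 0.995, -0.0]
ft_force: [0.7, -0.2, 1.4]
grip_width: 33.9
gripper_force: 30.0
```

Pinched at 33.9 mm, as expected. I'll lift slowly.

Call:
{"name": "shift_gripper", "arguments": {
  "offsets": [
    {"d":[0,0,-2]},
    {"d":[0,0,-4]},
    {"d":[0,0,-6]},
    {"d":[0,0,-8]},
    {"d":[0,0,-10]},
    {"d":[0,0,-10]},
    {"d":[0,0,-12]},
    {"d":[0,0,-12]},
    {"d":[0,0,-12]},
    {"d":[0,0,-12]},
    {"d":[0,0,-12]},
    {"d":[0,0,-12]},
    {"d":[0,0,-12]},
    {"d":[0,0,-10]},
    {"d":[0,0,-6]},
    {"d":[0,0,-4]},
    {},
    {}
  ]
}}

```text
time: 18.73
position: [528.6, -63.6, 242.7]
tcp_rot: [-0.0, -0.096, 0.995, -0.0]
ft_force: [0.6, 0.3, -1.1]
grip_width: 33.6
gripper_force: 30.0
```

```bash
python3 m.py; python3 to.py 472.5 -229 244 101; python3 - <<'E'
from h import *
for n,(z) in (("scene",28),("side",28)):
    c=cam(n,"d"+n);u,v=proj(c,[472.5,-229,28])[0].astype(int)
    g=c["color"][v-28:v+28,u-34:u+34].astype(int)
    m=((g.min(2)>125)&(g.max(2)-g.min(2)<22)).astype(np.uint8)*255
    k,l,st,ce=cv2.connectedComponentsWithStats(cv2.morphologyEx(m,cv2.MORPH_CLOSE,np.ones((5,5))));i=1+np.argmax(st[1:,4])
    pts=(np.argwhere(l==i)[:,::-1]+[u-34,v-28]).astype(np.float32);e=cv2.fitEllipse(cv2.convexHull(pts))
    print(n,st[i],e,plane(c,*e[0],24))
E
```

```text
blue [262 209   8  24  72] [266.5 217.1]
blue [301 209   3  13  18] [302.2 215.8]
blue [296 215   2  19  30] [296.6 223.6]
blue [243 250  15  66 430] [249.2 277.5]
blue [308 250  16  66 432] [316.2 277.4]
pred tips, sink [[299.7 213.5]
 [263.1 213.5]
 [281.2 184. ]]
bright [274 148  52   7 233] ((299.5, 151.0), (6.0, 51.0), 90.0) [486.6 -50.3] [(np.float64(59.86770230821817), np.float64(101.08555990881307)), (np.float64(7.003394755057271), np.float64(12.926524418379998))]
bright [275 199  21  14 202] ((285.0, 205.5), (13.0, 20.0), 90.0) [555.  -54.3] [(np.float64(24.45439057023965), np.float64(101.01136485823332)), (np.float64(16.54555270671936), np.float64(11.615204288831855))]
t 18.7833 pos [528.4 -63.6 242.3] tool y deg 101.01 tilt [-0.001  0.    -1.   ] d [  86.5 -151.7   -1.7] ft [-0.2  0.2 -0.6]
turn 0.0002
scene [   5    0   63   48 1982] ((207.38941955566406, 147.2947998046875), (51.04403305053711, 86.68500518798828), 84.98974609375) [ 440.89432356 -224.41356693   24.        ]
side [  18   18   50   38 1636] ((335.71875, 177.3063507080078), (44.42119598388672, 65.34844207763672), 96.8899154663086) [ 431.60476522 -195.22852897   24.        ]
```

The sink travels with the tips (blob fixed at columns 275–296). Now over to the dish.

Call:
{"name": "shift_gripper", "arguments": {
  "offsets": [
    {"d":[3,-5,0]},
    {"d":[5,-8,0]},
    {"d":[6,-11,-1]},
    {"d":[8,-14,0]},
    {"d":[8,-14,0]},
    {"d":[8,-14,0]},
    {"d":[8,-14,0]},
    {"d":[8,-14,0]},
    {"d":[8,-14,0]},
    {"d":[8,-14,0]},
    {"d":[7,-12,0]},
    {"d":[5,-9,0]},
    {"d":[3,-6,0]},
    {"d":[1,-3,0]},
    {},
    {},
    {},
    {},
    {},
    {}
  ]
}}

```text
time: 20.55
position: [473.5, -228.9, 243.8]
tcp_rot: [-0.0, -0.096, 0.995, -0.0]
ft_force: [-0.5, 0.2, -0.7]
grip_width: 34.0
gripper_force: 30.0
```

```bash
python3 to.py 472.5 -229 244 101; python3 - <<'E'
from h import *
b=cam("side");a=cam("scene");w=cam("wrist")
t=crop(b,240,80,140,150,2.5)
v=crop(a,150,100,140,150,2.5);x=cv2.resize(w["color"][120:320,180:380,::-1],(375,375))[:225]
o=np.zeros((600,700,3),np.uint8);o[:375,:350]=t;o[:375,350:]=v;o[375:,:375]=x
cv2.imwrite("pics/f.png",o)
E
```

```text
t 20.55 pos [ 473.5 -228.9  243.8] tool y deg 101.05 tilt [-0. -0. -1.] d [ 1.   0.1 -0.2] ft [-0.5  0.2 -0.7]
turn 0.0009
```

View pics/f.png

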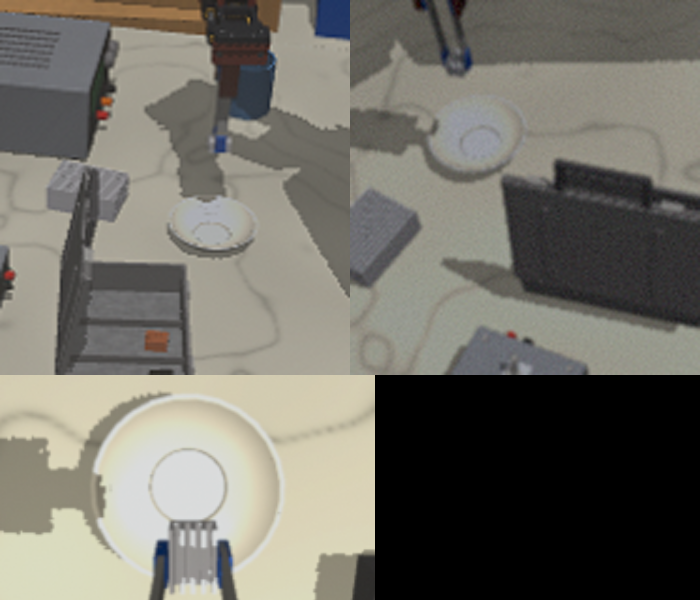

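The sink is pinched between the blue tips, the silver place in the case is empty, and the lid is standing. In the wrist panel the dish rim centre is at (188,487); I'll check the offset.

```bash
python3 - <<'E'
from h import *
print(plane(cam("wrist"),180+188/1.875,120+112/1.875,28))
E
python3 to.py 473 -229 244
```

```text
[ 468.44894752 -231.70414132   28.        ]
t 20.75 pos [ 473.5 -229.2  243.8] tool y deg 101.03 tilt [-0. -0. -1.] d [ 0.4  0.3 -0.2] ft [ 0.3  0.2 -0.3]
```

Within 5 mm of the dish centre, steady at 15 cm. Handing in after a short settle.

Call:
{"name": "shift_gripper", "arguments": {
  "offsets": [
    {"d":[2,-1,0]},
    {},
    {},
    {},
    {},
    {},
    {},
    {}
  ]
}}

```text
time: 21.42
position: [471.6, -230.7, 243.8]
tcp_rot: [-0.0, -0.096, 0.995, -0.0]
ft_force: [-0.6, 1.2, -1.3]
grip_width: 33.6
gripper_force: 30.0
```

```bash
python3 -c "
from rig import env
print(env.sign_off())"
```

```text
the job is handed in; nothing more can be done
None
```

The job is handed in at 21.4 s: the lid stands at about 80° (estimated from the arm's motion and the cameras) and the tongs hold the silver heat sink still about 15 cm above the desk over the white dish; the sign-off gave no verdict.

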